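# Pack the goods-in check kit into its case

## Robot

A 6-joint arm with a two-finger parallel gripper is mounted at the origin on the work surface. World frame = base frame: x ahead of the robot, y to its left, z up, the work surface at z = 0. Lengths are in m, angles in degrees, forces in N, time in s.
With the tool pointing down it reaches from about 0.35 to 0.85 m from the base axis. Payload 8.1 kg.
Tool frame: the origin (TCP) lies where the fingers leave the gripper's body, on its centre line; the fingertips stand 84 mm ahead of it and the grasp point (between the pads) lies 65 mm ahead of it; x points along the fingers, z is the direction in which the jaws open and shut, and the axes are right-handed (so a half turn about x gives the same grasp; the last joint's range is limited). The gripper opens to 93 mm and grips with 3 to 60 N. Pads are 15 mm wide; open, the fingers measure 128 mm over their backs; the gripper's body (75 mm by 188 mm) begins 65 mm behind the grasp point.
Start: joints at [-4.893, 7.471, 85.268, -0, 87.261, -4.893], TCP at [0.6, 0, 0.303] pointing down, gripper open.
Joint ranges: [-169.43, 169.43], [-51.17, 129.36], [1.28, 143.12], [-76.62, 256.62], [0, 156.53], [-152.29, 152.29]. Speed limits (degrees/s): [136.94, 136.94, 159.86, 180, 180, 180].

## Interface

Orientations are given as [roll, pitch, yaw] about the fixed x, y, z axes, in that order (R = Rz(yaw) Ry(pitch) Rx(roll)).
In Python, from bench import arm, monitor, cams gives the robot as it stands. Calls block until the motion is done:
- arm.goto(position, orientation): joint-space move of the TCP to a pose.
- arm.servo_line(position, ori=None, max_speed=0.15, guard=None): straight line of the TCP; ori=None keeps the orientation; max_speed is the mean speed in m/s. With guard (N) it stops when the force on the tool has changed by that much, and returns True; else False.
- arm.movej(angles): joint-space move.
- arm.move_gripper(opening, strength=None): opening from 0.0 (shut) to 1.0 (fully open); strength is the grip in N (None keeps the last); returns when the fingers have stopped.
- arm.hold(seconds).
- arm.inverse_kinematics(position, orientation): joint angles nearest the present ones, or None.
- monitor.get_state(): the state.
- cams.get_image(name): name is "scene" or "side" or "wrist"; returns the picture (400x640x3 uint8, red, green, blue); there is no depth.
- cams.get_calibration(name): a dict with "mtx" (3x3 intrinsics, pixels), "rvec" (rotation vector, rad) and "tvec" (3), from world to camera coordinates, as OpenCV has them. Camera axes: x right, y down, z forward; pixel columns grow to the right and rows downward; lengths in m; the calibration is good to about 2 mm. A picture is of the moment at which its call begins: read the wrist's pose just before it. get_calibration takes no time and is no camera call; for the wrist camera it gives the pose at the moment of the call.
A pose or a line that the arm cannot do raises arm.MotionError and nothing moves.
- arm.hand_in(): hands the job in, once; it reports no verdict.
The state is a dict: "t": time; "q": joint angles; "qvel": joint speeds; "joint_torque": joint torques, N m; "tool_pos": TCP position; "tcp_rot": TCP orientation; "contact_force": force on the tool from outside, world axes, zero at the start; "wrist_torque": the same for the moment, N m; "opening": opening from 0.0 (shut) to 1.0 (fully open).
Only numpy, scipy, OpenCV 4.12 (cv2) and the standard library are available. Lean on these libraries where they do the work, as an engineer would, in place of code of your own. Each camera call takes 0.05 s, during which the arm holds its last target.

## Task

Pack away the goods-in check kit: fold the thermometer's probe and the box knife's blade fully shut, lay each tool flat and face up in its own cut-out in the foam of the case (set down, not dropped), then close the lid all the way. Leave everything else on the desk as it is, including the spare-blade box already in the case.

Things in the scene. Friction and masses are not known exactly. Their poses are not given: they have to be found in the camera images.
- thermometer: Probe thermometer lying face up: white body with a small screen, 155 x 46 x 24 mm (x, y, z), 150 g, held only by friction. Origin: centre of its underside; x along it to the hinged end. A 4.4 mm steel probe, half open, folds about a vertical axis into the groove along the +y side. Folded it stands 1 mm proud (width 47 mm, y -23 to +24): squeezing the long sides presses it home.
- probe_hinge (a point): On the thermometer: foot of the probe's vertical hinge axis, 68 mm along x and 16 mm along y from the thermometer's origin, at underside height.
- probe_tip (a point): Free end of the probe, 114 mm from the hinge axis along the probe and 16 mm above the underside. The probe's centre line passes the hinge axis 5.8 mm away, on the outer (opening) side.
- probe (a joint): Fold angle of the probe in rad: 0 = folded against the body (pointing to the body's -x), about 1.57 = square out to +y, 3.1 = straight out to +x. Turns with a slight friction (0.012 N m) and stays where it is left.
- knife: Folding box knife lying face up: red handle 110 x 28 x 20 mm (x, y, z), 160 g. Origin: centre of the handle's underside; x along it to the hinged end. The dark blade carrier, half open, folds about a vertical axis into the slot along the +y side. Folded it stands 1 mm proud (width 29 mm, y -14 to +15): squeezing the long sides presses it home.
- blade_hinge (a point): On the knife: foot of the blade's vertical hinge axis, 46 mm along x and 7 mm along y from the knife's origin, at underside height.
- blade_tip (a point): Free end of the blade, 92 mm from the hinge axis on its centre line (which passes through that axis). The carrier is the first 62 mm: 16 mm wide, 6.5 to 13.5 mm above the underside; beyond it is a 2 mm thick blade, 10 mm above the underside.
- blade (a joint): Fold angle of the blade in rad: 0 = folded into the handle (pointing to the handle's -x), about 1.57 = square out to +y, 3.1 = straight out to +x. Turns with a slight friction (0.012 N m) and stays where it is left.
- case: Flat dark grey kit case 192 x 186 mm (x, y), fixed to the desk, lid open. Origin: centre of its underside, on the desk; x points from the front edge to the hinge at the back. Rim and black foam top are 34 mm above the desk, the orange floors of the cut-outs 25 mm. The shut lid leaves 19 mm above the foam: room only for folded tools lying in their cut-outs.
- trough (a point): Middle of the finger trough, 25 mm above the desk; dark-floored between the cut-outs, it crosses the whole foam along case y, from case x = -45 to +20 mm, so that fingers can hold a tool by its sides there while it is set down; 27 mm or more is free beside each tool. Axes as the case's.
- thermo_bed (a point): Centre of the thermometer's cut-out, on its floor: 164 mm (case x) by 55 mm (case y), 34 mm to the -y side of the case's centre. The thermometer lies in it lengthwise along case x, either end forward. Axes as the case's.
- knife_bed (a point): Centre of the knife's cut-out, on its floor: 118 mm (case x) by 38 mm (case y), 42 mm to the +y side and 25 mm forward (-x) of the case's centre. The knife lies in it lengthwise along case x, either end forward. Axes as the case's.
- lid_hinge (a point): Middle of the lid's hinge line, on the back edge of the case 34 mm above the desk; the hinge line runs along case y.
- lid_edge (a point): Middle of the lid's free edge, on its outer face: 192 mm from the hinge line; the outer face lies 22 mm beyond the hinge line (above it when shut).
- lid (a joint): Lid angle in rad: 0 = shut, 1.57 = upright; it starts about upright, stopped at 1.83. The hinge is stiff (0.28 N m): the lid stays at any angle and must be pushed all the way down, a few newtons near its free edge.
- blade_box: Small grey and black spare-blade box, 35 x 31 x 18 mm, lying in the case behind the knife's cut-out; stays there. Origin: centre of its underside.
- tape: Roll of brown packing tape lying flat, 96 mm across, 48 mm high; a bystander. Origin: centre of its underside.
- can: Low green can, 85 mm across, 40 mm high; a bystander. Origin: centre of its underside.
- jar: Closed glass jar with a yellow cap, 64 mm across, 105 mm high; a bystander. Origin: centre of its underside.
- biscuits: Red carton 60 x 170 x 45 mm; a bystander. Origin: centre of its underside.
Not all that is in view belongs to the job. Leave any purple look-alike of the knife alone. Of the things shaped like the thermometer, the white one is meant.

How it is judged (in metres and radians):
At the end, for the whole second after the job is handed in: Probe and blade folded (under 0.08 rad); both tools at rest, face up (within 0.1 rad), lengthwise along case x (0.12 rad, either end forward), origin within 9 mm of the cut-out's centre in case x and y and 4 mm of its floor in height; lid shut (under 0.04 rad) (x of thermometer in the frame of thermo_bed between -0.009 and 0.009 m and y of thermometer in the frame of thermo_bed between -0.009 and 0.009 m and z of thermometer in the frame of thermo_bed between -0.004 and 0.004 m and angle between the x axis of each of thermometer, knife and the x axis of case, either way round below 0.12 rad and angle between each of thermometer, knife's own z axis and vertical below 0.1 rad and linear speed of each of thermometer, knife below 0.02 m/s and x of knife in the frame of knife_bed between -0.009 and 0.009 m and y of knife in the frame of knife_bed between -0.009 and 0.009 m and z of knife in the frame of knife_bed between -0.004 and 0.004 m and value of joint each of probe, blade below 0.08 rad and value of joint lid below 0.04 rad); the robot touches nothing.
It fails at once if the thermometer is dropped (it falls or flies unheld faster than 0.8 m/s, a fall of about 30 mm) (linear speed of thermometer above 0.8 m/s and contact force between thermometer and the fingers below 0.05 N).
It fails at once if the knife is dropped (it falls or flies unheld faster than 0.8 m/s, a fall of about 30 mm) (linear speed of knife above 0.8 m/s and contact force between knife and the fingers below 0.05 N).
It fails at once if a bystander on the desk (tape, can, jar or biscuits) is moved more than 40 mm, or the spare-blade box more than 20 mm (distance of blade_box from where it was at the start of the episode above 0.02 m or distance of any of tape, can, jar, biscuits from where it was at the start of the episode above 0.04 m).
It also fails if it takes over 72 s, if anything falls off the work surface, if the arm or the gripper's body presses on something with over 40 N, if the wrist force passes 120 N, or if a joint passes its speed limit or range.

## Working session

There is one attempt and no reset: what is moved stays moved. The work goes in short steps, each a Python script; the robot and the scene stay as the last script left them, time stands still between calls to the robot, and variables do not carry over. Pictures are saved under pics/ and viewed, and the job is handed in when it is done.

```bash
ls -la; mkdir -p pics; python3 - <<'E'
from bench import arm, monitor, cams
import cv2, numpy as np
for n in ["scene","side","wrist"]:
    im=cams.get_image(n); cv2.imwrite(f"pics/a_{n}.png",im[:,:,::-1])
    c=cams.get_calibration(n); R=cv2.Rodrigues(np.array(c["rvec"]))[0]
    print(n,np.round(c["mtx"],1).tolist(),np.round(-R.T@np.array(c["tvec"]).ravel(),3))
print(monitor.get_state())
E
```

```text
total 12
drwxr-xr-x  3 agent agent 4096 Dec  7 13:16 .
drwxr-xr-x 23 root  root  4096 Dec  7 13:16 ..
drwxr-xr-x  2 agent agent 4096 Dec  7 13:16 pics
scene [[385.8, 0.0, 324.7], [0.0, 385.8, 208.2], [0.0, 0.0, 1.0]] [ 0.95  -0.364  0.967]
side [[364.0, 0.0, 314.5], [0.0, 364.0, 201.1], [0.0, 0.0, 1.0]] [ 0.164 -0.534  0.791]
wrist [[301.4, 0.0, 318.9], [0.0, 301.4, 204.6], [0.0, 0.0, 1.0]] [0.6   0.079 0.384]
{'t': 0.15, 'q': array([-4.89358212e+00,  7.50731491e+00,  8.53143982e+01, -1.16446890e-03,
        8.72608776e+01, -4.89252228e+00]), 'qvel': array([ 0.00375302, -0.08022343, -0.19813054,  0.01700189,  0.00421588,
        0.02406866]), 'joint_torque': array([ 8.59073725e-05, -5.60473788e+01, -4.92333663e+01,  7.68201635e-02,
        3.05504061e-02, -1.41810942e-04]), 'tool_pos': array([5.99686799e-01, 3.77085132e-05, 3.01911206e-01]), 'tcp_rot': array([175.91427328,  89.91740103, 175.91326992]), 'contact_force': array([0.33875042, 0.52462348, 0.58787413]), 'wrist_torque': array([ 0.00945755, -0.01752074, -0.05833008]), 'opening': 1.0042992890393752}
```

View pics/a_scene.png

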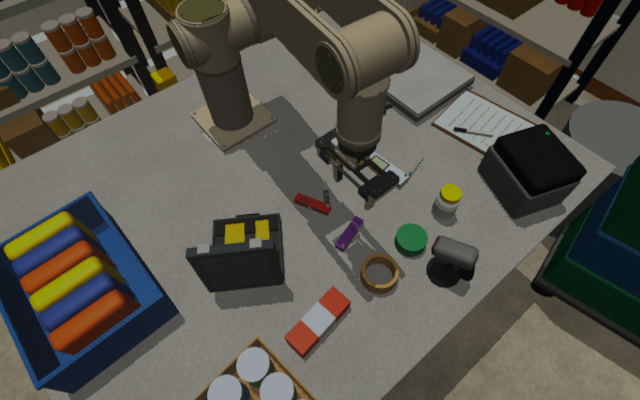

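View pics/a_side.png

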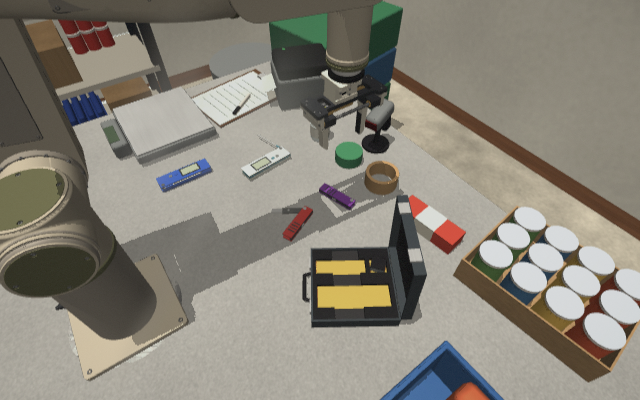

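View pics/a_wrist.png

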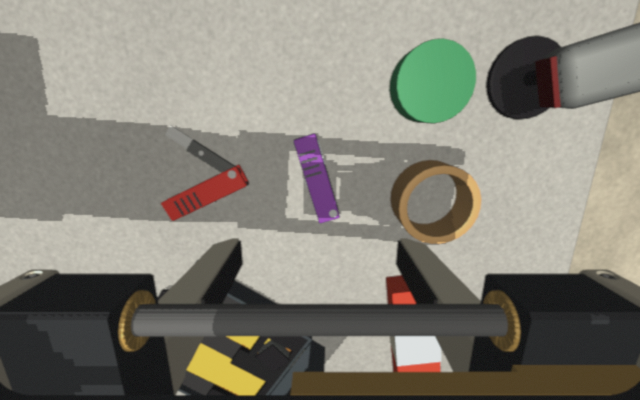

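```bash
cat > h.py <<'E'
from bench import arm, monitor, cams
import cv2, numpy as np
from scipy.spatial.transform import Rotation as Rot
def snap(n,name=None):
    c=cams.get_calibration(n); im=np.ascontiguousarray(cams.get_image(n)[:,:,::-1])
    if name: cv2.imwrite(f"pics/{name}.png",im)
    return im,c
def ray(c,uv):
    R=cv2.Rodrigues(np.array(c["rvec"],float))[0]; t=np.array(c["tvec"],float).ravel()
    uv=np.atleast_2d(np.array(uv,float)); d=np.c_[uv,np.ones(len(uv))]@np.linalg.inv(np.array(c["mtx"])).T@R
    return -R.T@t,d
def onz(c,uv,z):
    o,d=ray(c,uv); return o+d*((z-o[2])/d[:,2])[:,None]
def proj(c,P):
    return cv2.projectPoints(np.atleast_2d(np.array(P,float)),np.array(c["rvec"],float),np.array(c["tvec"],float),np.array(c["mtx"],float),None)[0].reshape(-1,2)
def crop(im,x0,y0,x1,y1,s,name):
    cv2.imwrite(f"pics/{name}.png",cv2.resize(im[y0:y1,x0:x1],None,fx=s,fy=s,interpolation=cv2.INTER_CUBIC))
def down(a):
    "tool down, jaw axis at world angle a (deg)"
    a=np.radians(a); x=np.array([0,0,-1.]); z=np.array([np.cos(a),np.sin(a),0]); y=np.cross(z,x)
    return Rot.from_matrix(np.c_[x,y,z]).as_euler('xyz',degrees=True)
def big(mask):
    n,l,s,_=cv2.connectedComponentsWithStats(mask.astype(np.uint8)); i=1+np.argmax(s[1:,4]); return (l==i).astype(np.uint8)
def st():
    s=monitor.get_state(); print("t %.2f"%s["t"],"pos",np.round(s["tool_pos"],4),"F",np.round(s["contact_force"],1),"op %.3f"%s["opening"],"q",np.round(s["q"],1)); return s
E
python3 - <<'E'
import cv2
from h import crop
a=cv2.imread("pics/a_side.png"); crop(a,90,100,490,340,2,"c1"); b=cv2.imread("pics/a_scene.png"); crop(b,180,120,480,300,2.6,"c2")
E
```

```text
(no output)
```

View pics/c1.png

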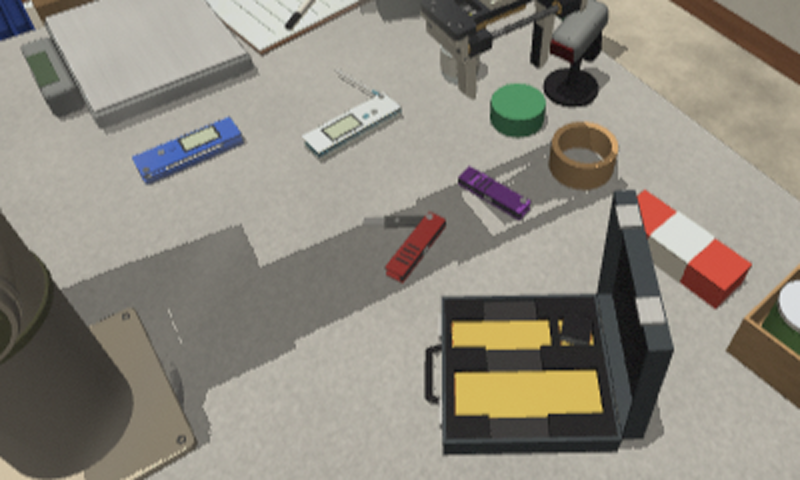

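View pics/c2.png

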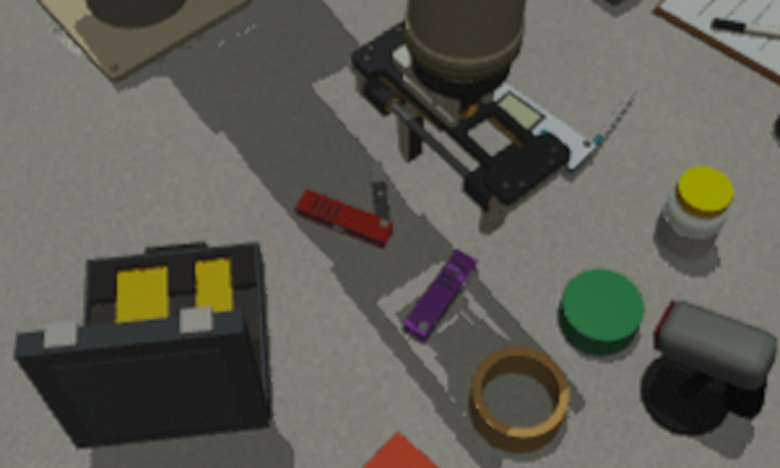

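```bash
python3 - <<'E'
from h import *
c=cams.get_calibration("side"); 
def P(n,uv,z): print(n,np.round(onz(c,uv,z),3).tolist())
# crop px -> full: /2 + (90,100)
f=lambda x,y:(90+x/2,100+y/2)
P("thermo corners",[f(305,140),f(320,155),f(402,115),f(385,94),f(340,70)],0.02)
P("knife ends",[f(395,275),f(437,218),f(370,222)],0.02)
P("case rim corners fl,fr",[f(445,298),f(443,440),f(618,440),f(597,296)],0.034)
P("thermo bed",[f(452,374),f(600,371),f(605,411),f(457,416)],0.025)
P("knife bed",[f(452,323),f(550,322),f(551,347),f(453,350)],0.025)
P("tape,can",[f(582,170),f(518,112)],0.02)
cw=cams.get_calibration("wrist"); print(np.round(cv2.Rodrigues(np.array(cw["rvec"]))[0],3))
P=lambda n,uv,z: print(n,np.round(onz(cw,uv,z),3).tolist())
P("knife",[(163,206),(176,221),(247,183),(238,166),(230,175)],0.02); P("blade tip",[(166,128)],.01)
E
```

```text
thermo corners [[0.421, 0.243, 0.02], [0.425, 0.202, 0.02], [0.571, 0.207, 0.02], [0.574, 0.265, 0.02], [0.544, 0.359, 0.02]]
knife ends [[0.404, -0.045, 0.02], [0.501, 0.003, 0.02], [0.422, 0.049, 0.02]]
case rim corners fl,fr [[0.432, -0.119, 0.034], [0.33, -0.267, 0.034], [0.484, -0.372, 0.034], [0.588, -0.222, 0.034]]
thermo bed [[0.384, -0.204, 0.025], [0.527, -0.298, 0.025], [0.499, -0.338, 0.025], [0.36, -0.25, 0.025]]
knife bed [[0.422, -0.148, 0.025], [0.521, -0.214, 0.025], [0.5, -0.242, 0.025], [0.403, -0.179, 0.025]]
tape,can [[0.724, -0.041, 0.02], [0.723, 0.11, 0.02]]
[[ 1.    -0.001 -0.001]
 [-0.    -0.959  0.282]
 [-0.002 -0.282 -0.959]]
knife [[0.403, -0.03, 0.02], [0.417, -0.05, 0.02], [0.511, -0.0, 0.02], [0.502, 0.021, 0.02], [0.491, 0.01, 0.02]]
blade tip [[0.416, 0.065, 0.01]]
```

```bash
python3 - <<'E'
from h import *
arm.goto([0.49,0.24,0.30],down(95)); st()
im,c=snap("wrist","w_th"); np.save("w_th.npy",c,allow_pickle=True)
arm.goto([0.445,-0.235,0.34],down(56)); st()
im,c=snap("wrist","w_case"); np.save("w_case.npy",c,allow_pickle=True)
im,c=snap("scene","s2")
E
```

```text
t 1.27 pos [0.4903 0.2396 0.3   ] F [-0.3  0.3  0.7] op 1.006 q [ 20.7  -0.9  94.2  -0.   86.6 -74.2]
t 3.07 pos [ 0.4453 -0.2343  0.3399] F [0.3 0.3 0.3] op 0.999 q [-33.6  -8.4  97.2   0.   91.2 -89.7]<sys>:0: UserWarning: Gimbal lock detected. Setting third angle to zero since it is not possible to uniquely determine all angles.
```

View pics/w_th.png

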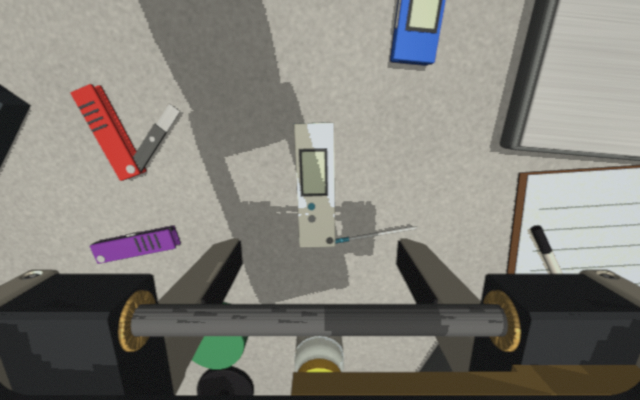

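View pics/w_case.png

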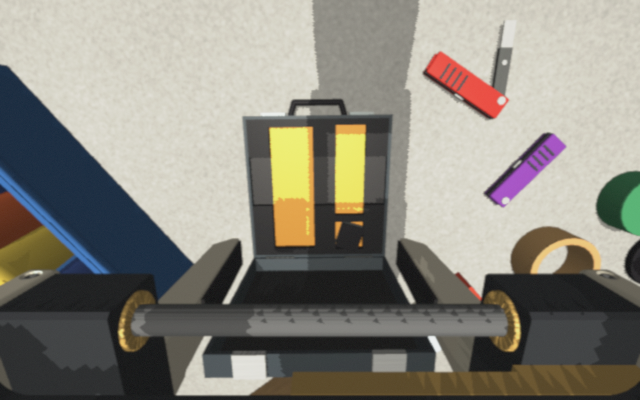

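View pics/s2.png

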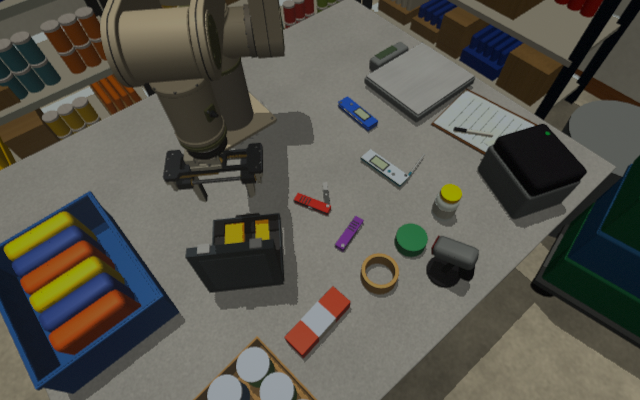

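```bash
python3 - <<'E'
from h import *
a=cv2.imread("pics/w_th.png"); crop(a,270,110,430,260,5,"d1"); a=cv2.imread("pics/w_case.png"); crop(a,235,90,405,280,3.1,"d2"); crop(a,410,10,520,130,5,"d3")
E
```

```text
(no output)
```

View pics/d1.png

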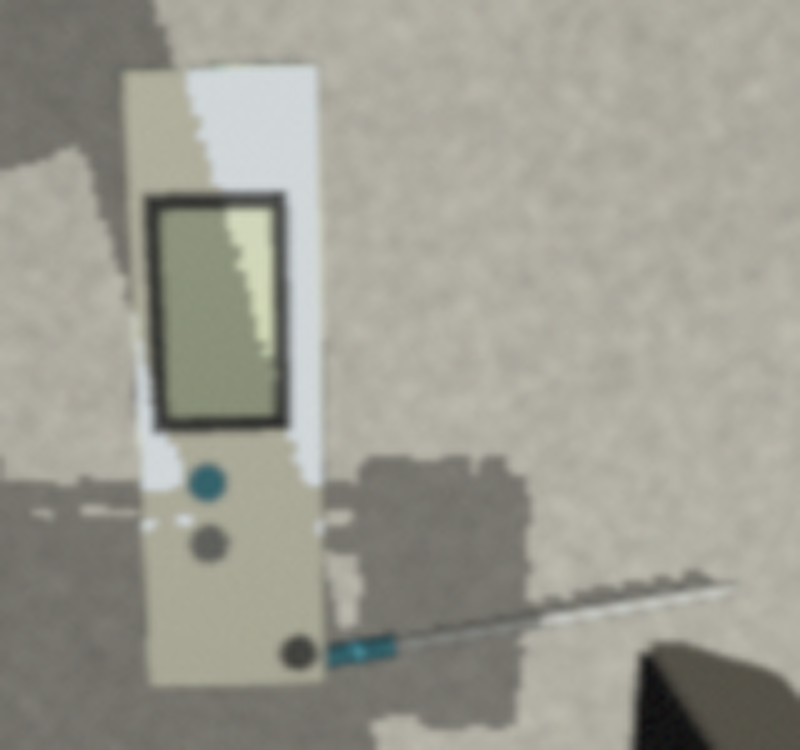

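View pics/d2.png

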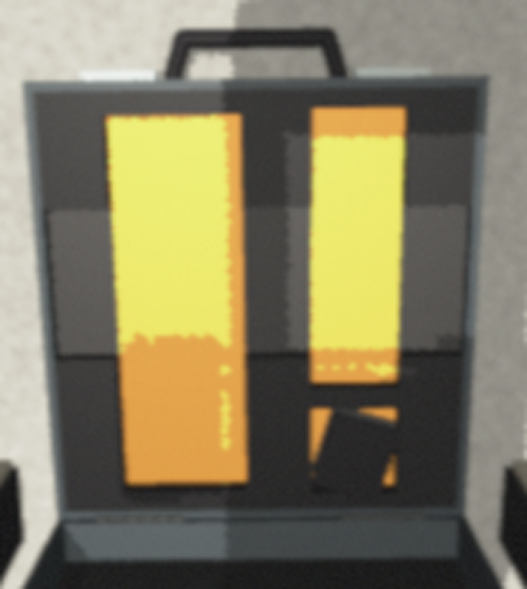

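View pics/d3.png

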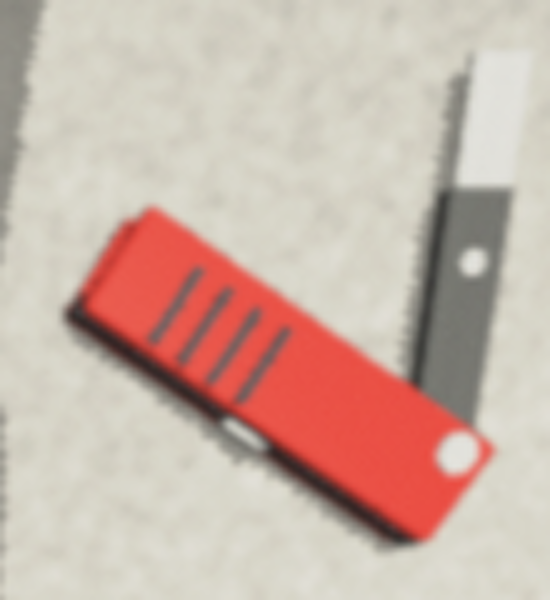

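```bash
python3 - <<'E'
from h import *
ct=np.load("w_th.npy",allow_pickle=True).item(); cc=np.load("w_case.npy",allow_pickle=True).item(); cw=cc
f1=lambda p:np.array(p)/5+[270,110]; f2=lambda p:np.array(p)/3.1+[235,90]; f3=lambda p:np.array(p)/5+[410,10]
def rep(n,Q):
    e=np.roll(Q,-1,0)-Q
    print(n,np.round(Q[:,:2],4).tolist(),"sides",np.round(np.linalg.norm(e,axis=1),4),"ang",np.round(np.degrees(np.arctan2(e[:,1],e[:,0])),1),"cen",np.round(Q.mean(0),4))
rep("th",onz(ct,f1([(122,71),(319,66),(324,682),(150,686)]),.024))
print(onz(ct,f1([298,653]),.024),onz(ct,f1([735,588]),.016))
rep("kn",onz(cc,f3([(150,207),(80,305),(428,543),(495,448)]),.02))
print(onz(cc,f3([457,453]),.02),onz(cc,f3([502,52]),.01))
rep("case",onz(cc,f2([(25,82),(488,78),(462,512),(60,515)]),.034))
o,_=ray(cc,[0,0]);print("cam",o)
rep("thbed25",onz(cc,f2([(106,115),(242,113),(248,484),(126,486)]),.025))
rep("thbed34",onz(cc,f2([(106,115),(242,113),(248,484),(126,486)]),.034))
rep("knbed25",onz(cc,f2([(312,107),(407,107),(400,382),(311,382)]),.025))
rep("knbed34",onz(cc,f2([(312,107),(407,107),(400,382),(311,382)]),.034))
# side view case
cs=cams.get_calibration("side"); f=lambda p:np.array(p)/2+[90,100]
rep("case side",onz(cs,f([(443,440),(445,298),(597,296),(618,440)]),.034))
# knife from first wrist pic not saved calib; scene
E
```

```text
th [[0.424, 0.2058], [0.4191, 0.2507], [0.5719, 0.2671], [0.5768, 0.2224]] sides [0.0452 0.1536 0.045  0.1536] ang [  96.2    6.1  -83.8 -173.8] cen [0.4979 0.2365 0.024 ]
[[0.56436931 0.25961388 0.024     ]] [[0.54015364 0.37127075 0.016     ]]
kn [[0.4004, -0.0268], [0.4103, -0.0513], [0.5101, -0.0041], [0.4983, 0.0197]] sides [0.0264 0.1104 0.0265 0.1083] ang [ -68.    25.3  116.4 -154.6] cen [ 0.4548 -0.0156  0.02  ]
[[0.49401504 0.01123648 0.02      ]] [[0.41816075 0.06352509 0.01      ]]
case [[0.3288, -0.2681], [0.4306, -0.1144], [0.5883, -0.2193], [0.4872, -0.3719]] sides [0.1844 0.1894 0.1831 0.1893] ang [  56.5  -33.6 -123.5  146.8] cen [ 0.4587 -0.2434  0.034 ]
cam [ 0.38057162 -0.19031249  0.42189675]
thbed25 [[0.3565, -0.2504], [0.3872, -0.2035], [0.5257, -0.2946], [0.495, -0.3419]] sides [0.056  0.1658 0.0563 0.166 ] ang [  56.8  -33.3 -123.   146.5] cen [ 0.4411 -0.2726  0.025 ]
thbed34 [[0.3571, -0.249], [0.387, -0.2032], [0.5224, -0.2923], [0.4924, -0.3384]] sides [0.0547 0.162  0.0551 0.1622] ang [  56.8  -33.3 -123.   146.5] cen [ 0.4397 -0.2707  0.034 ]
knbed25 [[0.4013, -0.1783], [0.4231, -0.146], [0.5227, -0.2106], [0.5005, -0.2435]] sides [0.039  0.1187 0.0397 0.1187] ang [  56.   -33.  -124.   146.7] cen [ 0.4619 -0.1946  0.025 ]
knbed34 [[0.4008, -0.1786], [0.4221, -0.147], [0.5195, -0.2101], [0.4978, -0.2423]] sides [0.0381 0.116  0.0388 0.116 ] ang [  56.   -33.  -124.   146.7] cen [ 0.46   -0.1945  0.034 ]
case side [[0.3299, -0.2667], [0.4323, -0.1186], [0.5882, -0.2222], [0.4842, -0.3723]] sides [0.1801 0.1872 0.1826 0.187 ] ang [  55.3  -33.6 -124.7  145.6] cen [ 0.4586 -0.2449  0.034 ]
```

```bash
cat >> h.py <<'E'
import warnings; warnings.filterwarnings("ignore")
TH=(np.array([.4979,.2365]),6.1); KN=(np.array([.4552,-.0150]),25.3)
CY=-33.4; CC=np.array([.4587,-.2442])
def w(fr,x,y):
    a=np.radians(fr[1]); return fr[0]+np.array([x*np.cos(a)-y*np.sin(a),x*np.sin(a)+y*np.cos(a)])/1000
CASE=(CC,CY)
TB=w(CASE,0,-34); KB=w(CASE,-25,42)
E
python3 - <<'E'
from h import *
cs=cams.get_calibration("scene")
print("jar",onz(cs,[451,193],.105),"purple",onz(cs,[349,233],.02)); print(TB,KB)
H=np.array([68,16]); 
arm.move_gripper(0.0,10)
o=down(96.1)
pts=[H+80*np.array([np.cos(b),np.sin(b)]) for b in np.radians([66,85,105,125,143])]+[np.array([-7,52]),np.array([-7,43.5])]
p=w(TH,*pts[0]); print(p)
arm.goto([*p,.15],o); arm.servo_line([*p,.090],max_speed=.15); st()
for q in pts[1:]:
    hit=arm.servo_line([*w(TH,*q),.090],max_speed=.08,guard=6); print(hit)
    if hit: break
st(); snap("wrist","f1"); snap("side","f1s")
E
```

```text
jar [[0.71574796 0.2551669  0.105     ]] purple [[ 0.59864435 -0.00101564  0.02      ]]
[ 0.43998365 -0.27258483] [ 0.46094899 -0.19537437]
[0.58840328 0.33576292]
t 7.38 pos [0.5885 0.3354 0.0901] F [ 0.  -0.1  0.9] op 0.004 q [ 25.3  29.4  81.6  -0.   69.  -70.7]
False
False
False
False
False
False
t 9.94 pos [0.4866 0.2787 0.09  ] F [0.1 0.4 0.3] op 0.006 q [ 24.6  13.4 102.1  -0.   64.5 -71.5]
```

View pics/f1s.png

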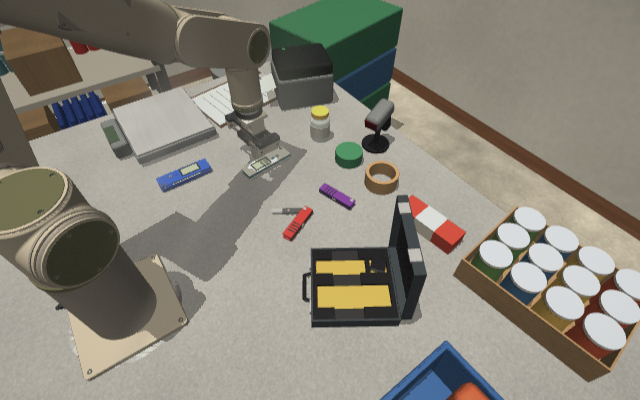

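View pics/f1.png

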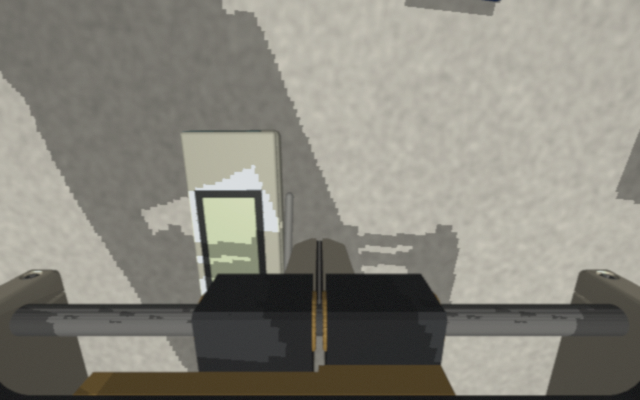

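```bash
python3 - <<'E'
from h import *
s=monitor.get_state(); p=s["tool_pos"]
arm.servo_line([p[0],p[1]+.01,.09],max_speed=.1)
arm.servo_line([p[0],p[1]+.01,.16],max_speed=.2); 
im,c=snap("wrist","f2"); np.save("f2.npy",c,allow_pickle=True)
H=np.array([46,7]); o=down(115.3)
pts=[H+np.array([56*np.cos(b),56*np.sin(b)]) for b in np.radians([85,100,115,130,143])]+[np.array([4,34])]
p=w(KN,*pts[0]); print(p)
arm.goto([*p,.15],o); arm.servo_line([*p,.088],max_speed=.15); st()
for q in pts[1:]:
    hit=arm.servo_line([*w(KN,*q),.088],max_speed=.08,guard=6); print(hit)
    if hit: break
st(); snap("wrist","f3")
s=monitor.get_state(); p=s["tool_pos"]
q=w(KN,4,44); arm.servo_line([*q,.088],max_speed=.1)
q=w(KN,4,10); arm.servo_line([*q,.25],max_speed=.2)
im,c=snap("wrist","f4"); np.save("f4.npy",c,allow_pickle=True); st()
E
```

```text
[0.4743679  0.06350882]
t 12.31 pos [0.4744 0.0643 0.0879] F [ 0.4 -0.4 -0.1] op 0.006 q [   1.6    1.7  115.3    0.    63.1 -113.8]
False
False
False
False
False
t 13.87 pos [0.4448 0.0173 0.0881] F [-0.1  0.1 -0. ] op 0.005 q [  -4.4   -3.7  120.6   -0.    63.1 -119.7]
t 15.19 pos [ 0.4536 -0.004   0.2482] F [-0.2 -0.1 -0.8] op 0.009 q [  -7.   -13.9  111.6    0.    82.5 -122.3]
```

View pics/f2.png

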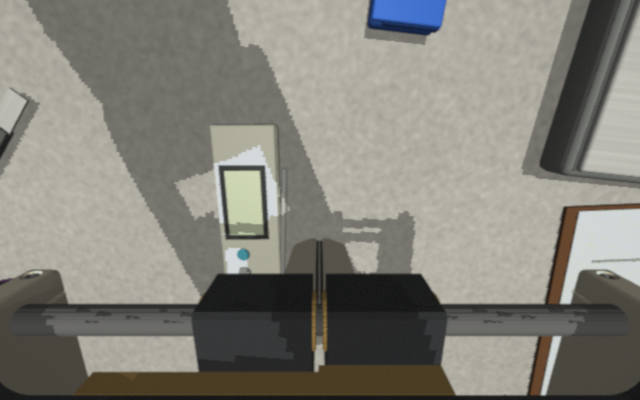

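View pics/f4.png

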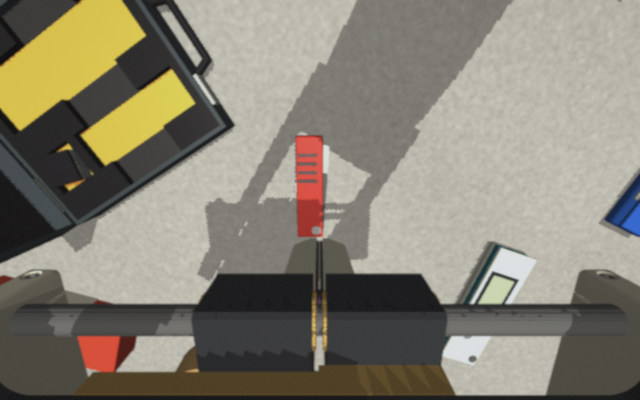

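```bash
python3 - <<'E'
from h import *
im=cv2.imread("pics/f4.png"); c=np.load("f4.npy",allow_pickle=True).item()
crop(im,270,120,360,250,4.5,"g1")
im2=cv2.imread("pics/f2.png"); crop(im2,195,115,305,285,3.5,"g2")
E
```

```text
(no output)
```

View pics/g1.png

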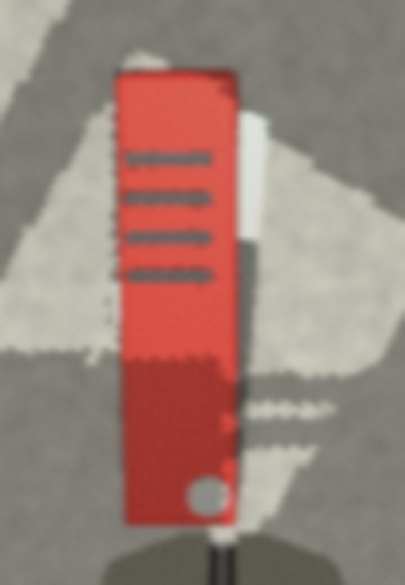

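View pics/g2.png

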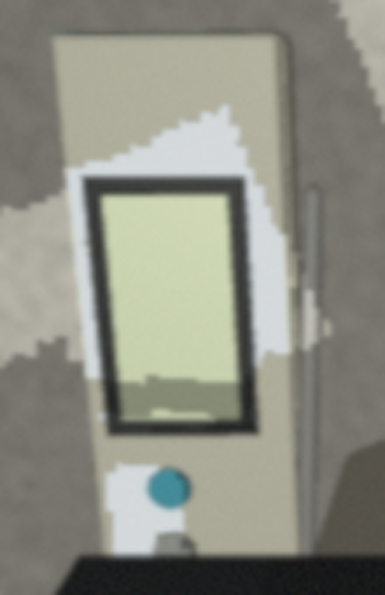

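```bash
python3 - <<'E'
from h import *
c=np.load("f4.npy",allow_pickle=True).item()
Q=onz(c,np.array([(115,72),(238,72),(238,525),(125,525),(208,497)])/4.5+[270,120],.02)[:,:2]
f=(Q[0]+Q[1])/2; b=(Q[2]+Q[3])/2; d=b-f; print("kn",(f+b)/2,np.degrees(np.arctan2(d[1],d[0])),np.linalg.norm(d),np.linalg.norm(Q[0]-Q[1]),"pivot",Q[4],"exp",w(KN,46,7))
c=np.load("f2.npy",allow_pickle=True).item()
Q=onz(c,np.array([(52,36),(283,34),(300,555),(105,555)])/3.5+[195,115],.024)[:,:2]
e1=Q[2]-Q[1];e2=Q[3]-Q[0];m=(Q[0]+Q[1])/2
y=np.degrees([np.arctan2(*e1[::-1]),np.arctan2(*e2[::-1])]);print("th yaw",y,"end mid",m,"exp",w(TH,-77.5,0),np.linalg.norm(Q[0]-Q[1]))
E
```

```text
kn [ 0.45377798 -0.01460485] 25.376596490337242 0.10901243456611266 0.027521171971981943 pivot [0.49356888 0.01153219] exp [0.49379629 0.01098704]
th yaw [5.66480522 6.21880517] end mid [0.42097078 0.22868377] exp [0.42083881 0.22826453] 0.04626794049618146
```

```bash
python3 - <<'E'
from h import *
p=w((np.array([.4547,-.0148]),25.3),0,0.5); o=down(115.3)
arm.move_gripper(0.8)
arm.goto([*p,.16],o)
print(arm.servo_line([*p,.087],max_speed=.12,guard=6)); st()
arm.move_gripper(0.0,20); st(); arm.hold(.2)
arm.servo_line([*p,.15],max_speed=.1); s=st()
print("width mm",s["opening"]*93)
snap("wrist","k1"); snap("side","k1s"); im,_=snap("scene"); crop(im,180,100,480,300,2.6,"k1c")
E
```

```text
False
t 17.64 pos [ 0.4555 -0.0144  0.0882] F [-0.3 -0.1  0.7] op 0.801 q [  -8.3   -2.1  119.     0.    63.  -123.6]
t 18.43 pos [ 0.4544 -0.0144  0.087 ] F [-0.2 -0.9  0.4] op 0.301 q [  -8.3   -2.   119.1   -0.    62.9 -123.6]
t 19.42 pos [ 0.4541 -0.0143  0.1494] F [-0.3 -0.1 -2.2] op 0.301 q [  -8.3   -7.8  117.1    0.    70.8 -123.6]
width mm 28.01316086836823
```

View pics/k1.png

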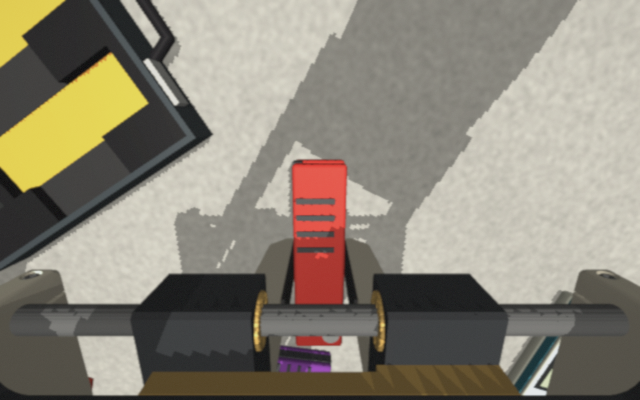

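View pics/k1s.png

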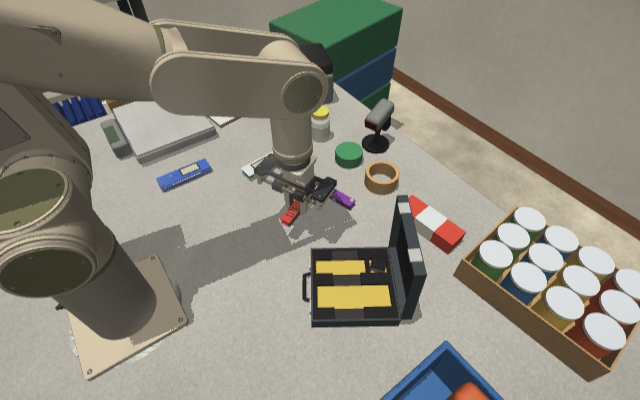

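```bash
python3 - <<'E'
from h import *
c=cams.get_calibration("wrist"); p=st()["tool_pos"]
Q=onz(c,[(294,166),(346,165),(293,240),(346,240)],.083)[:,:2]; print(Q, "width",np.linalg.norm(Q[0]-Q[1]))
a=np.radians(25.3); R=np.array([[np.cos(a),np.sin(a)],[-np.sin(a),np.cos(a)]])
print("in tool/knife frame mm",((Q-p[:2])@R.T*1000).round(1))
E
```

```text
t 19.57 pos [ 0.4538 -0.0142  0.149 ] F [ 0.6  0.5 -0.8] op 0.302 q [  -8.3   -7.8  117.1    0.    70.8 -123.6]
[[ 0.40982577 -0.0486891 ]
 [ 0.39844035 -0.02569611]
 [ 0.44608758 -0.03318665]
 [ 0.43411266 -0.00775786]] width 0.02565746125103431
in tool/knife frame mm [[-54.5 -12.3]
 [-55.   13.3]
 [-15.1 -13.8]
 [-15.1  14.3]]
```

```bash
python3 - <<'E'
from h import *
o=down(56.6)
arm.servo_line([.4547,-.0148,.19],max_speed=.2)
arm.goto([*KB,.19],o); arm.servo_line([*KB,.150],max_speed=.15); arm.hold(.15); st()
im,c=snap("wrist","k2"); np.save("k2.npy",c,allow_pickle=True); im,_=snap("side"); crop(im,280,220,440,340,5,"k2s")
E
```

```text
t 21.23 pos [ 0.4618 -0.1953  0.1513] F [ 0.5  0.9 -1.9] op 0.304 q [-28.8  -0.5 109.9   0.   70.4 -85.5]
```

View pics/k2.png

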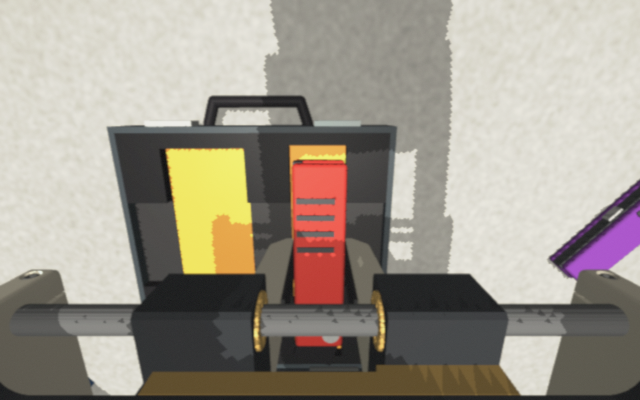

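View pics/k2s.png

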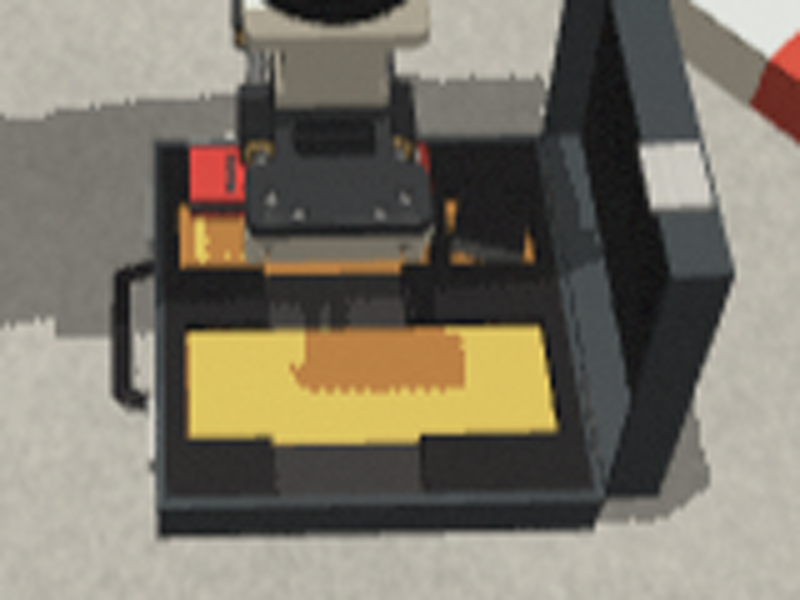

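```bash
python3 - <<'E'
from h import *
c=np.load("k2.npy",allow_pickle=True).item(); p=monitor.get_state()["tool_pos"]
a=np.radians(CY); R=np.array([[np.cos(a),np.sin(a)],[-np.sin(a),np.cos(a)]])
L=lambda Q:((Q[:,:2]-p[:2])@R.T*1000).round(1).tolist()
print("bed z34",L(onz(c,[(290,146),(346,146)],.034)),"expect",[-59,-19],[-59,19]); print("rim",L(onz(c,[(108,127),(396,127)],.034)), "exp case rel", [-96+25,-93-42],[-71,93-42])
print("knife",L(onz(c,[(294,166),(346,165)],.085)))
E
```

```text
bed z34 [[-59.3, -18.2], [-59.3, 18.3]] expect [-59, -19] [-59, 19]
rim [[-71.3, -134.3], [-71.4, 50.0]] exp case rel [-71, -135] [-71, 51]
knife [[-54.5, -11.7], [-55.0, 14.0]]
```

```bash
python3 - <<'E'
from h import *
print(arm.servo_line([*KB,.120],max_speed=.1,guard=8)); st()
print(arm.servo_line([*KB,.1115],max_speed=.03,guard=5)); arm.hold(.1); s=st()
arm.move_gripper(0.42); st()
arm.servo_line([*KB,.20],max_speed=.15)
im,c=snap("wrist","k3"); np.save("k3.npy",c,allow_pickle=True); st(); im,_=snap("side"); crop(im,280,220,440,340,5,"k3s")
E
```

```text
False
t 21.78 pos [ 0.4606 -0.1953  0.1197] F [ 0.2  0.3 -1.1] op 0.304 q [-28.8   2.1 111.1   0.   67.  -85.4]
True
t 22.23 pos [ 0.4614 -0.1956  0.1118] F [-0.6  1.   5.8] op 0.301 q [-28.8   2.8 111.3   0.   65.9 -85.4]
t 22.68 pos [ 0.4604 -0.1951  0.1105] F [ 0.6 -0.3  0.3] op 0.417 q [-28.8   2.8 111.4  -0.   65.9 -85.4]
t 23.48 pos [ 0.4602 -0.195   0.1986] F [0.3 0.4 0.3] op 0.424 q [-28.8  -3.7 107.8  -0.   76.1 -85.4]
```

View pics/k3.png

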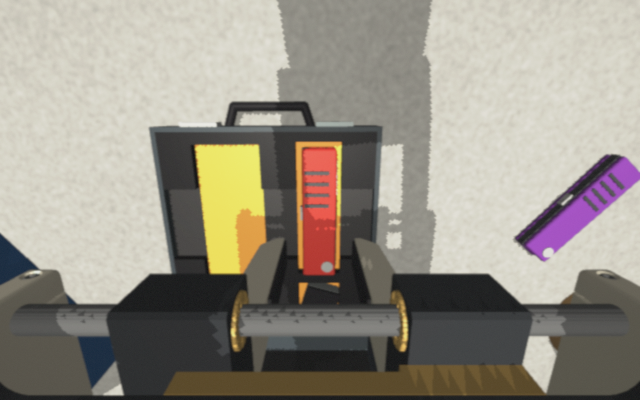

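View pics/k3s.png

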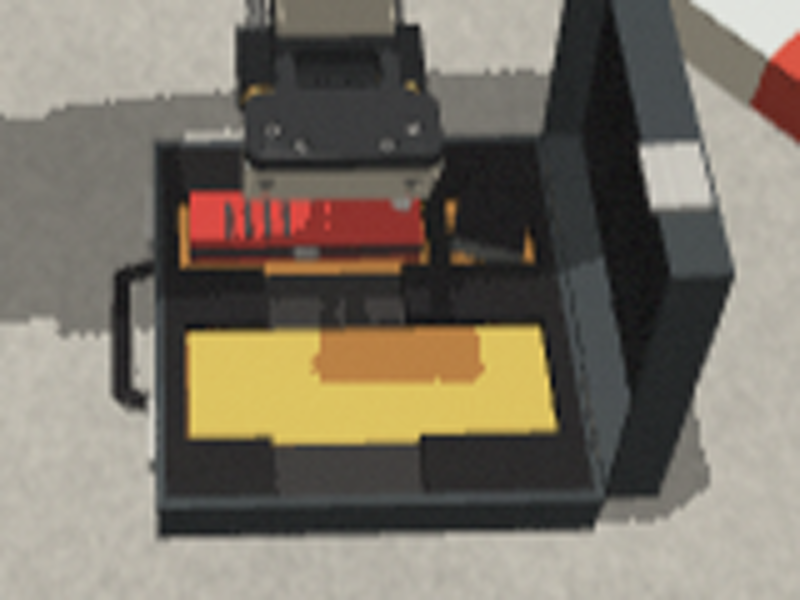

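```bash
python3 - <<'E'
from h import *
p=w(TH,-5,0.5); o=down(96.1)
arm.servo_line([*KB,.25],max_speed=.2)
arm.move_gripper(0.9)
arm.goto([*p,.16],o)
print(arm.servo_line([*p,.087],max_speed=.12,guard=6)); st()
arm.move_gripper(0.0,20); st(); arm.hold(.2)
arm.servo_line([*p,.15],max_speed=.1); arm.hold(.1); s=st()
print("width mm",s["opening"]*93)
im,c=snap("wrist","t1"); np.save("t1.npy",c,allow_pickle=True); snap("side","t1s")
E
```

```text
True
t 27.07 pos [0.4915 0.2353 0.0844] F [-1.4 -0.6  6.5] op 0.901 q [ 20.2  11.8 104.6  -0.   63.8 -75.8]
t 27.76 pos [0.4915 0.2357 0.0844] F [-0.3  1.3  6.4] op 0.494 q [ 20.2  11.8 104.6   0.   63.7 -75.8]
t 28.88 pos [0.4922 0.2362 0.1488] F [-0.1 -0.4 -2.9] op 0.492 q [ 20.3   6.9 102.5  -0.   71.  -75.8]
width mm 45.71572672871926
```

View pics/t1.png

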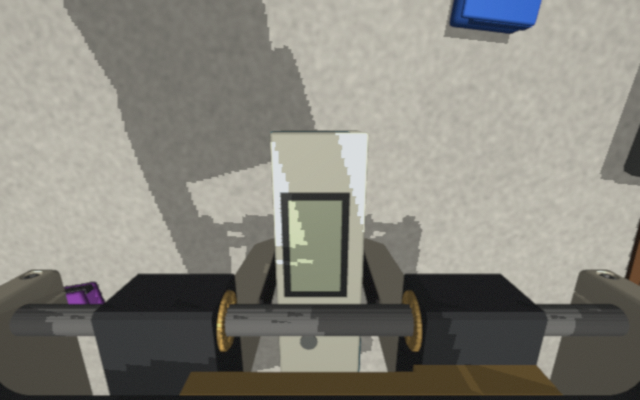

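```bash
python3 - <<'E'
from h import *
c=np.load("t1.npy",allow_pickle=True).item(); p=monitor.get_state()["tool_pos"]
im=cv2.imread("pics/t1.png"); crop(im,255,115,385,260,4,"t1c")
a=np.radians(6.1); R=np.array([[np.cos(a),np.sin(a)],[-np.sin(a),np.cos(a)]])
print(((onz(c,[(271,133),(367,133),(274,238),(364,238)],.0884)[:,:2]-p[:2])@R.T*1000).round(1).tolist())
o=down(56.6); T=w((TB,CY),-5,0); p=w(TH,-5,.5)
arm.servo_line([*p,.22],max_speed=.2)
arm.goto([*T,.20],o); arm.servo_line([*T,.150],max_speed=.15); arm.hold(.2); st()
im,c=snap("wrist","t2"); np.save("t2.npy",c,allow_pickle=True); im,_=snap("side"); crop(im,280,220,440,340,5,"t2s")
E
```

```text
[[-71.2, -22.2], [-71.1, 22.2], [-19.1, -23.0], [-19.0, 22.9]]
t 32.01 pos [ 0.4366 -0.2703  0.1514] F [-0.3  0.3 -1.2] op 0.493 q [-37.5   1.4 108.1  -0.   70.4 -94.1]
```

View pics/t2.png

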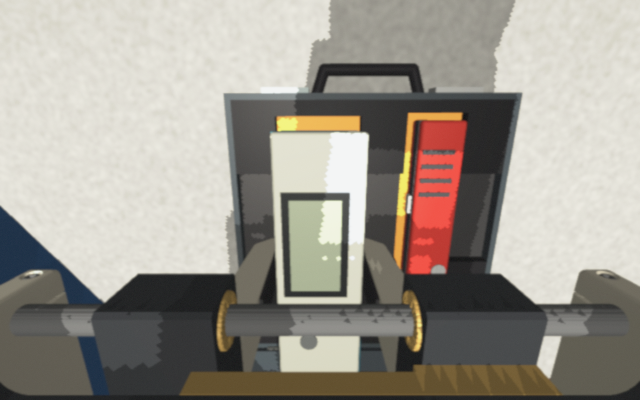

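View pics/t2s.png

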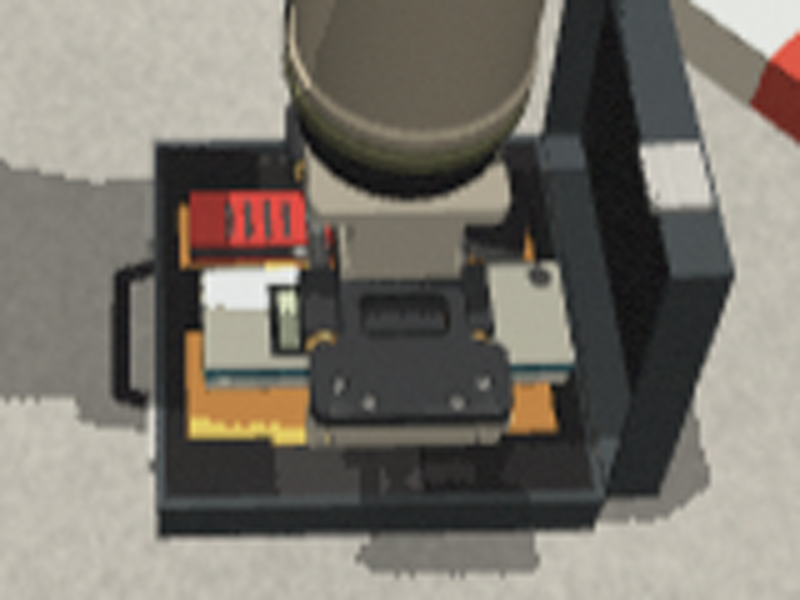

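```bash
python3 - <<'E'
from h import *
c=np.load("t2.npy",allow_pickle=True).item(); p=monitor.get_state()["tool_pos"]
a=np.radians(CY); R=np.array([[np.cos(a),np.sin(a)],[-np.sin(a),np.cos(a)]])
L=lambda Q:((Q[:,:2]-p[:2])@R.T*1000).round(1).tolist()
print("bed",L(onz(c,[(277,117),(360,117)],.034)),"rim",L(onz(c,[(225,94),(520,94)],.034)),"cmd TCP->case",(R@(p[:2]-CC)*1000).round(1))
print("th",L(onz(c,[(271,133),(368,133)],.0904)))
E
```

```text
bed [[-77.1, -26.1], [-77.1, 26.6]] rim [[-90.9, -57.9], [-90.8, 125.5]] cmd TCP->case [ -4.3 -34. ]
th [[-70.4, -21.7], [-70.3, 23.1]]
```

```bash
python3 - <<'E'
from h import *
T=w((TB,CY),-6.2,0)
print(arm.servo_line([*T,.118],max_speed=.1,guard=8)); st()
print(arm.servo_line([*T,.1085],max_speed=.03,guard=5)); arm.hold(.1); s=st()
arm.move_gripper(0.60); st()
arm.servo_line([*T,.20],max_speed=.15)
im,c=snap("wrist","t3"); np.save("t3.npy",c,allow_pickle=True); st(); im,_=snap("side"); crop(im,280,170,460,340,4,"t3s")
E
```

```text
False
t 32.58 pos [ 0.4345 -0.269   0.1176] F [ 0.4  0.1 -1.9] op 0.494 q [-37.5   3.9 109.4  -0.   66.8 -94.1]
True
t 33.03 pos [ 0.4353 -0.2696  0.1094] F [-1.1  0.6  5.3] op 0.491 q [-37.5   4.6 109.6  -0.   65.7 -94.1]
t 33.47 pos [ 0.435  -0.2702  0.1094] F [-3.6 -4.4  5.9] op 0.602 q [-3.750e+01  4.600e+00  1.096e+02 -1.000e-01  6.570e+01 -9.410e+01]
t 34.27 pos [ 0.4342 -0.2686  0.1985] F [ 0.5 -0.5 -0.8] op 0.598 q [-37.5  -2.  106.1   0.   76.  -94.1]
```

View pics/t3.png

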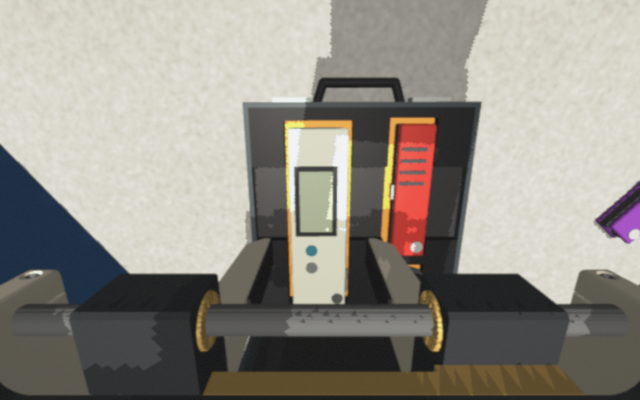

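View pics/t3s.png

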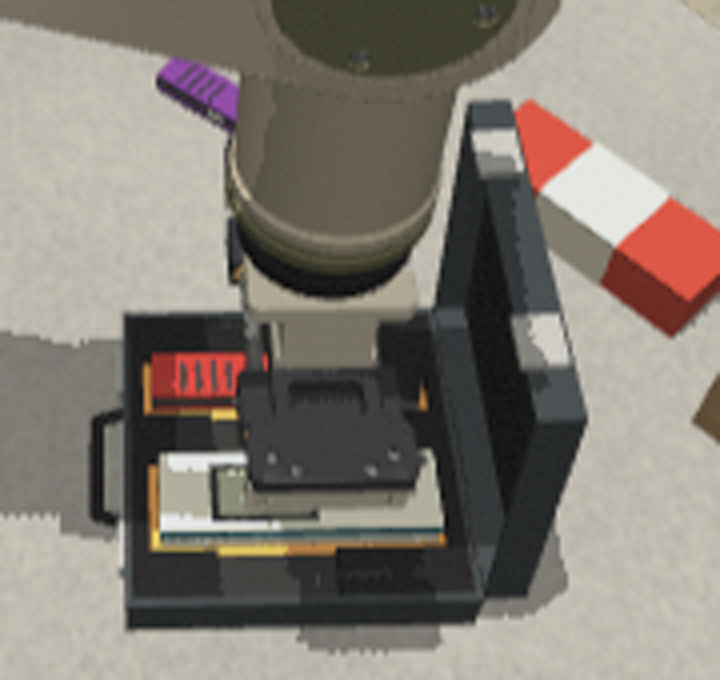

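```bash
python3 - <<'E'
from h import *
c=cams.get_calibration("side")
for th in [80,85,90,95,100,105]:
    t=np.radians(th)
    P=[]
    for y in (-93,93):
        for n in (0,22):
            x=96-192*np.cos(t)+n*np.sin(t); z=34+192*np.sin(t)+n*np.cos(t)
            P.append([*w(CASE,x,y),z/1000])
    print(th,((proj(c,P)-[280,170])*4).round(0).tolist())
E
```

```text
80 [[482.0, 426.0], [533.0, 421.0], [422.0, 106.0], [465.0, 100.0]]
85 [[521.0, 423.0], [572.0, 420.0], [455.0, 102.0], [498.0, 99.0]]
90 [[560.0, 421.0], [611.0, 421.0], [487.0, 101.0], [530.0, 100.0]]
95 [[598.0, 422.0], [647.0, 423.0], [519.0, 101.0], [561.0, 103.0]]
100 [[635.0, 423.0], [682.0, 427.0], [550.0, 104.0], [590.0, 108.0]]
105 [[670.0, 427.0], [715.0, 433.0], [580.0, 108.0], [618.0, 114.0]]
```

```bash
python3 - <<'E'
from h import *
o=down(56.6); T=w((TB,CY),-6.2,0)
arm.servo_line([*T,.36],max_speed=.25)
arm.move_gripper(0.0,20)
P=lambda x,z:[*w(CASE,x,0),(z+84)/1000]
arm.servo_line(P(140,280),o,max_speed=.2); st()
arm.servo_line(P(140,185),max_speed=.15); st()
r=160
for th in [84,72,60,48,36,25,15]:
    t=np.radians(th); d=22+7.5*np.sin(t)
    x=96-r*np.cos(t)+d*np.sin(t); z=34+r*np.sin(t)+d*np.cos(t)
    h=arm.servo_line(P(x,z),max_speed=.12,guard=20)
    s=st()
    if h: print("HIT",th); break
im,c=snap("side"); crop(im,250,140,450,340,3,"l1"); snap("scene","l1b")
E
```

```text
t 37.00 pos [ 0.5752 -0.3211  0.3638] F [-0.1  0.3  0.3] op 0.003 q [-33.6  15.8  69.5  -0.   94.7 -90.2]
t 37.78 pos [ 0.5758 -0.3215  0.2704] F [-0.2 -0.5 -0.2] op 0.004 q [-33.6  17.4  77.3  -0.   85.2 -90.2]
t 38.21 pos [ 0.5499 -0.3043  0.2819] F [ 0.1 -0.3  0.1] op 0.002 q [-33.6  12.3  82.1  -0.   85.5 -90.2]
t 38.64 pos [ 0.521  -0.2853  0.2793] F [ 0.5  0.  -0.2] op 0.006 q [-33.6   7.2  88.    0.   84.8 -90.2]
t 39.08 pos [ 0.4931 -0.2669  0.271 ] F [0.8 0.3 0.1] op 0.004 q [-33.7   2.3  94.    0.   83.6 -90.3]
t 39.52 pos [ 0.467  -0.2497  0.2557] F [-0.9 -0.1  0.4] op 0.005 q [-33.7  -1.9  99.9  -0.   82.  -90.3]
t 39.97 pos [ 0.4442 -0.2347  0.234 ] F [-0.3  0.3 -0.1] op 0.008 q [-33.7  -5.3 105.5   0.   79.8 -90.3]
t 40.38 pos [ 0.427  -0.2233  0.2089] F [0.1 0.5 0.9] op 0.006 q [-33.7  -7.3 110.1  -0.   77.3 -90.3]
t 40.77 pos [ 0.4152 -0.2155  0.1829] F [ 0.4 -0.5 -0.1] op 0.005 q [-33.7  -8.1 113.6  -0.   74.5 -90.3]
```

View pics/l1.png

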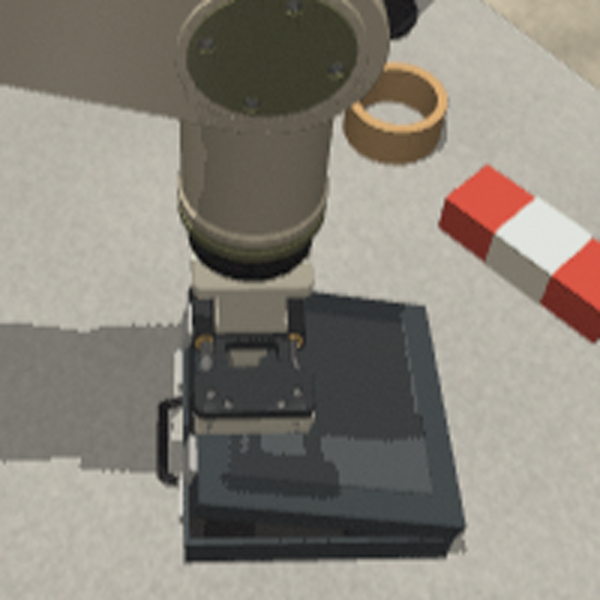

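```bash
python3 - <<'E'
from h import *
P=lambda x,z:[*w(CASE,x,0),(z+84)/1000]
r=160
for th,g in [(8,20),(3,20),(-1.5,15)]:
    t=np.radians(th); d=22+7.5*np.sin(t)
    x=96-r*np.cos(t)+d*np.sin(t); z=34+r*np.sin(t)+d*np.cos(t)
    h=arm.servo_line(P(x,z),max_speed=.05,guard=g); s=st(); print(th,h)
    if h: break
arm.hold(.3); s=st(); p=s["tool_pos"]
snap("side","l2a")
arm.servo_line([p[0],p[1],p[2]+.03],max_speed=.1)
arm.goto([.46,-.05,.30],down(56.6))
im,c=snap("side"); crop(im,250,140,450,340,3,"l2"); im,c=snap("scene","l2b"); st()
E
```

```text
t 41.44 pos [ 0.409  -0.2114  0.1628] F [-1.3 -0.4  0.8] op 0.004 q [-33.7  -7.8 115.6   0.   72.3 -90.3]
8 False
t 41.88 pos [ 0.4061 -0.2095  0.1482] F [ 0.1 -0.3 -0.2] op 0.004 q [-33.7  -7.3 116.8   0.   70.6 -90.3]
3 False
t 42.16 pos [ 0.4062 -0.2096  0.1403] F [-3.5  2.1 10.5] op 0.005 q [-33.7  -6.8 117.2  -0.   69.4 -90.3]
-1.5 True
t 42.46 pos [ 0.4062 -0.2096  0.1403] F [-2.9  1.8 10.7] op 0.003 q [-33.7  -6.8 117.2  -0.   69.4 -90.3]
t 43.92 pos [ 0.4592 -0.051   0.2981] F [-0.8  0.2 -0.8] op 0.001 q [-12.7 -14.2 106.5  -0.   87.8 -69.2]
```

View pics/l2.png

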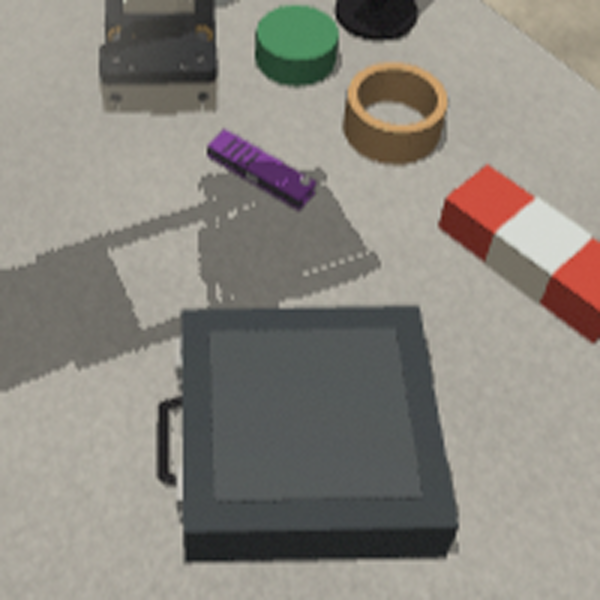

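View pics/l2b.png

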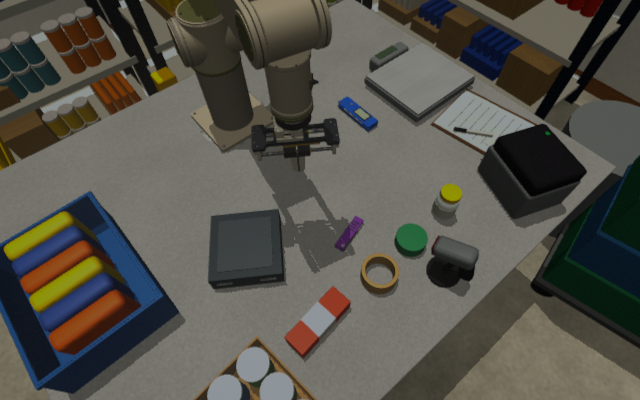

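```bash
python3 - <<'E'
from h import *
c=cams.get_calibration("side")
for z in (.056,.0637): print(z,((proj(c,[[*w(CASE,-96,-93),z],[*w(CASE,-96,93),z],[*w(CASE,96,-93),.056],[*w(CASE,96,93),.056]])-[250,140])*3).round(1).tolist())
im=cv2.imread("pics/l2.png"); cv2.imwrite("pics/l3.png",cv2.resize(im[470:570,150:480],None,fx=2.4,fy=2.4))
E
```

```text
0.056 [[182.9, 531.9], [181.2, 309.3], [458.4, 527.3], [418.8, 305.5]]
0.0637 [[182.7, 527.3], [181.0, 303.9], [458.4, 527.3], [418.8, 305.5]]
```

View pics/l3.png

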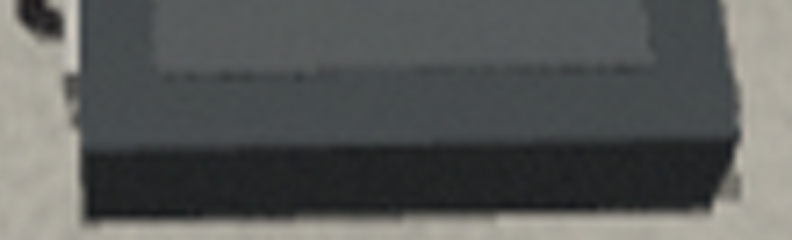

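```bash
python3 - <<'E'
from h import *
print(arm.hand_in()); st()
E
```

```text
the job is handed in; nothing more can be done
None
the job is handed in; nothing more can be done
```

The kit is packed away and handed in at about 44 s of the 72 s allowed; no verdict was reported. I pushed the thermometer's probe and the knife's blade nearly closed with the shut fingers. Each tool was then squeezed home in the grasp, set down in its own cut-out through the finger trough, and the lid was swung and pressed shut.

- **Folding:** the grip widths were 45.7 mm for the thermometer and 28.0 mm for the knife. These match the bare bodies (46 and 28 mm), so the probe and blade were fully in.
- **Placing:** pictures after release show both tools flat and face up in their cut-outs, with orange floor visible around them. I did not work out the final offsets in numbers, because the lid now hides the tools. Just before setting it down, the thermometer measured about 2 mm too far back, and I shifted the target by about 1 mm.
- **Lid:** pressing stopped at about 10 N with the outer face 56 mm above the desk, which is the shut height. In the last side view the lid's front corner lies at row 532.5 of the crop. The shut position predicts 531.9, and 0.04 rad open predicts 527.3.
- **Bystanders:** in the last views the tape, can, jar, carton, purple knife and blue thermometer look unmoved. The spare-blade box was not touched as far as I could see, but I could not check it after closing the lid.
- **Unplanned contacts:** the fingertips touched the desk at about 6.5 N when I grasped the thermometer. When I opened the gripper in the trough there was a sideways force of about 6 N. Both are well under the limits.

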